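# Hook, draw out and lock the tape measure

## Task

Set the red tape measure for marking out: hook its steel end over the aluminium stop bar so that it catches the bar's far side, and back the case straight away against its spring until it can be set down upright and wholly on the green mat. Then let go of the case and press the white lock on top of it fully down, leaving the tape drawn out and hooked.

Things in the scene. Friction and masses are not known exactly. Their poses are not given: they have to be found in the camera images.
- tape_centre (a point): centre of the red tape measure's case, loose, about 0.45 kg in all, standing upright on the bench. The case is 80 mm long (x), 38 mm wide (y, the grasp from above) and 70 mm high; this point is half-way up, 35 mm over its underside. +x points along the blade to the hook. The flat white steel blade comes out of the front (+x) face with its underside 24 mm over the case's underside, is 20 mm wide, level and stiff, and slides straight out; at the start 46 mm of it shows
- hook_point (a point): middle of the inner (case-side) face of the steel end hook on the blade's end. At the start it is 86 mm ahead (+x) of the case's centre and 20 mm below it (15 mm above the case's underside). The hook is a plate 3 mm thick and 22 mm wide that reaches 18 mm below the blade, down to 6 mm above the case's underside
- tape_end (a joint): how far the blade is drawn out beyond its start, m: 0 to 0.145. A spring pulls it back with about 1.2 N at 0 and 2 N at 0.14; left alone, the case's own weight on the mat is enough to hold it in place even before it is locked
- tape_lock (a joint): travel of the tape's lock, m: 0 up (free), 0.006 fully down (a pawl then holds the blade, with up to 10 mm of slack). It takes about 4 N to push and stays where it is left
- lock_top (a point): centre of the top face of the white lock button, 26 x 24 mm, in the middle of the case's top; it stands 10 mm over the case's top (80 mm over its underside) and goes 6 mm down
- stop_bar: aluminium bar fixed on the bench, 12 mm (x) by 140 mm (y) by 20 mm high; origin at the centre of its underside. Its -x side looks to the mat and its +x side is the far side, which the hook must catch
- mat: thin green mat fixed on the bench, 110 mm (x) by 72 mm (y), 2 mm thick; origin at the centre of its underside. It lies parallel to the stop bar's axes, 160 to 190 mm to the -x side of the bar, so that the case on it means a blade drawn out by about 80 to 110 mm

How it is judged:
By the outcome, as a careful person would: the job done as asked, in the order asked, and still so for the second after the job is handed in, with the robot touching nothing.
It also fails if it takes over 48 s, if anything falls off the work surface, if the arm or the gripper's body presses on something with over 40 N, if the wrist force passes 120 N, or if a joint passes its speed limit or range.

## Robot

A 7-joint arm with a two-finger parallel gripper is mounted at the origin on a cart in front of the work surface, level with it; the furniture and walls round the work are solid. World frame = base frame: x ahead of the robot, y to its left, z up, the work surface at z = 0. Lengths are in mm, angles in rad, forces in N, time in s.
With the tool pointing down it reaches from about 375 to 925 mm from the base axis. Payload 3.1 kg.
Tool frame: the origin (TCP) lies midway between the tips of the shut fingers; the grasp point (between the pads) lies 19 mm behind it (arm.pinch_z is the distance from the TCP to the grasp point, in mm); z points along the fingers, y is the direction in which the jaws open and shut (so a half turn about z gives the same grasp; the last joint's range is limited). The gripper opens to 85 mm and grips with 20 to 120 N. Pads are 22 mm wide; open, the fingers measure 114 mm over their backs; the gripper's body (76 mm by 85 mm) begins 54 mm behind the grasp point. The pads swing forward as they close: fully open they stand 13 mm farther back than shut.
Start: joints at [-1.283, 0.383, 0.044, 1.598, -0.018, 1.161, -0.05], TCP at [244.573, 602.235, 231.269] pointing down, gripper open.
Joint ranges: [-2.61, 2.61], [-0.41, 2.15], [-1.48, 1.57], [0, 2.5], [-1.57, 4.71], [0.05, 1.97], [-2.85, 2.85]. Speed limits (rad/s): [2.79, 2.79, 3.14, 3.14, 3.14, 3.14, 3.14].

## Interface

Orientations are given as a unit quaternion [x, y, z, w].
In Python, from station import monitor, grab_frame, get_calibration, arm gives the robot as it stands.
- The arm moves only by the shell command python3 -m jog 'ROWS' [FORCE]. ROWS is JSON, one flat list of numbers, 7 for each row, row after row: the shift along the tool's x, y, z in m, then the turn, a rotation vector about the tool's x, y, z in degrees, then the finger opening in m, from 0 to 0.0854. A call has exactly 8 rows; each row shifts and turns the commanded pose from where the row before left it, along the tool's axes as they then stand; what a row does not reach is not made up. A row lasts 1/8 s, in which the tool goes at most 62.5 mm and 10.7 degrees, less where a joint would pass 70% of its speed; a pose out of reach is approached as far as the arm can. A call is refused whole if a number of a shift passes 0.0625 or a number of a turn 10.7, either way. A call with a gripper value outside its range is refused whole. The fingers move at their own pace and stop on an object; FORCE is the grip in N (left out, the last holds). Time passes only in rows, so rows that do not move let the fingers close, or fill a call up. It gives the time, the measured TCP pose, the force and the opening at its end, in the units of the state.
- monitor.get_state(): the state, without advancing time (a new reading comes with each control period).
- grab_frame(name): name is "scene" or "top"; returns the picture (480x640x3 uint8, red, green, blue); there is no depth.
- get_calibration(name): a dict with "fov_y" (degrees; the focal length in pixels is half the picture's height over the tangent of half this angle, whatever the lens; pixels are square), "cx", "cy" (the principal point, pixels), "R" (3x3) and "t" (3): a world point X has camera coordinates R X + t. Camera axes: x right, y down, z forward; pixel columns grow to the right and rows downward; lengths in mm; the calibration is good to about 2 mm. A picture is of the moment at which its call begins. get_calibration takes no time and is no camera call.
- arm.hand_in(): hands the job in, once; it reports no verdict.
The state is a dict: "time": time; "joint_pos": joint angles; "qd": joint speeds; "tau": joint torques, N m; "tool_pos": TCP position; "orientation": TCP orientation; "wrist_force": force on the tool from outside, world axes, zero at the start; "moment": the same for the moment, N m; "opening": opening from 0.0 (shut) to 1.0 (fully open).
Only numpy, scipy, OpenCV 4.12 (cv2) and the standard library are available. Lean on these libraries where they do the work, as an engineer would, in place of code of your own. Each camera call takes 0.05 s, during which the arm holds its last target.

## Working session

There is one attempt and no reset: what is moved stays moved. The work goes in short steps, Python scripts to look and compute and a shell command to move; the robot and the scene stay as the last step left them, time stands still between calls to the robot, and variables do not carry over. Pictures are saved under pics/ and viewed, and the job is handed in when it is done.

```bash
mkdir -p pics; ls
python3 - <<'E'
from station import monitor, grab_frame, get_calibration, arm
import cv2
s=monitor.get_state();print(s)
for n in("scene","top"):
    c=get_calibration(n);print(n,c)
    cv2.imwrite(f"pics/{n}0.png",grab_frame(n)[:,:,::-1])
print(arm.pinch_z)
E
```

```text
pics
{'time': 0.0, 'joint_pos': array([-1.28282417,  0.3838675 ,  0.04383049,  1.59961055, -0.0179041 ,
        1.16121716, -0.04989149]), 'qd': array([-0.00028873,  0.00024855, -0.0007754 ,  0.00086202,  0.0004099 ,
       -0.00054258, -0.00044031]), 'tau': array([-3.57070821e-04, -4.33456242e+01,  1.02449521e+00, -2.49510902e+01,
        1.05623138e-02,  1.12617933e-02,  2.73999831e-06]), 'tool_pos': array([244.21785659, 601.3307763 , 229.84919336]), 'orientation': array([ 1.91648275e-01,  9.81462736e-01, -1.34171011e-03, -1.89729352e-04]), 'wrist_force': array([ 0.93056982,  0.10418875, -0.12613778]), 'moment': array([-0.00570188,  0.01389453,  0.04808667]), 'opening': 1.0003967891363708}
scene {'fov_y': 55.160938942075674, 'cx': 321.3519838502109, 'cy': 242.05675666010376, 'R': array([[-0.54598683, -0.8377676 ,  0.00662057],
       [-0.48956685,  0.31262601, -0.81399587],
       [ 0.6798696 , -0.44767224, -0.58083293]]), 't': array([337.82911729, 309.9931317 , 542.87148458])}
top {'fov_y': 45.48765759904224, 'cx': 315.80539326715007, 'cy': 253.62132556036158, 'R': array([[-8.81158281e-02, -9.96110174e-01, -3.49143912e-04],
       [-9.69851270e-01,  8.58729066e-02, -2.28066564e-01],
       [ 2.27209407e-01, -1.97576565e-02, -9.73645480e-01]]), 't': array([  85.28130692,  561.0853412 , 1174.96836439])}
18.700000000000003
```

View pics/scene0.png

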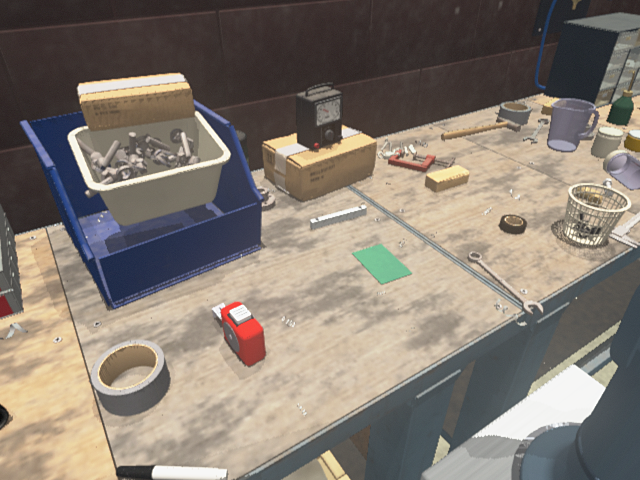

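View pics/top0.png

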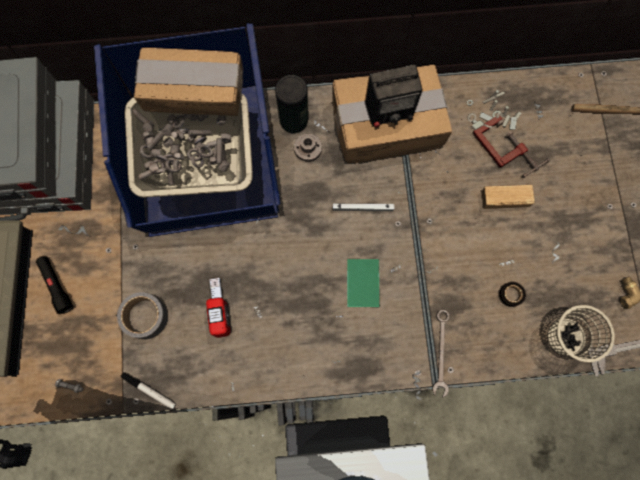

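Both views show the scene clearly. In the top view the tape is near (217,312) with its blade pointing up the picture, the mat is at (363,283) and the bar at (363,207). The arm is out of view. Next I'll segment these by colour.

```bash
cat > h.py <<'E'
import numpy as np, cv2
from station import monitor, grab_frame, get_calibration, arm
from scipy.spatial.transform import Rotation as Rn
def cam(n):
    c=get_calibration(n); f=240/np.tan(np.radians(c["fov_y"]/2)); return c["R"],c["t"],f,c["cx"],c["cy"]
def ray(n,p,z):
    R,t,f,cx,cy=cam(n); d=R.T@np.array([(p[0]-cx)/f,(p[1]-cy)/f,1.]); o=-R.T@t
    return o+d*(z-o[2])/d[2]
def proj(n,X):
    R,t,f,cx,cy=cam(n); c=R@np.asarray(X,float)+t; return np.array([f*c[0]/c[2]+cx,f*c[1]/c[2]+cy])
def tri(p,q,a="scene",b="top"):
    A=[];B=[]
    for n,u in((a,p),(b,q)):
        R,t,f,cx,cy=cam(n); d=R.T@np.array([(u[0]-cx)/f,(u[1]-cy)/f,1.]);d/=np.linalg.norm(d);o=-R.T@t
        P=np.eye(3)-np.outer(d,d);A.append(P);B.append(P@o)
    return np.linalg.lstsq(np.vstack(A),np.hstack(B),rcond=None)[0]
def crop(im,x0,y0,w,h,s,name):
    cv2.imwrite("pics/"+name,cv2.resize(im[y0:y0+h,x0:x0+w,::-1],None,fx=s,fy=s,interpolation=cv2.INTER_CUBIC))
def big(m):
    n,l,st,c=cv2.connectedComponentsWithStats(m.astype(np.uint8)); i=1+st[1:,4].argmax(); return (l==i).astype(np.uint8),c[i]
E
python3 - <<'E'
from h import *
top=cv2.imread("pics/top0.png")[:,:,::-1]; sc=cv2.imread("pics/scene0.png")[:,:,::-1]
for n,im in(("top",top),("scene",sc)):
    h=cv2.cvtColor(im,cv2.COLOR_RGB2HSV)
    m,c=big((h[...,0]>60)&(h[...,0]<90)&(h[...,1]>100)&(h[...,2]>50))
    k=cv2.findContours(m,0,1)[0][0]
    ap=cv2.approxPolyDP(cv2.convexHull(k),4,True)[:,0]
    print(n,"mat c",c,ray(n,c,2).round(1),[ray(n,p,2).round(0)[:2].tolist() for p in ap])
    if n=="top": print(cv2.minAreaRect(k))
m=np.zeros((480,640),bool); m[195:218,325:400]=(top[195:218,325:400].min(2)>150)
m,c=big(m); r=cv2.minAreaRect(cv2.findContours(m,0,1)[0][0]); print("bar",c,r,[ray("top",p,20).round(1)[:2].tolist() for p in cv2.boxPoints(r)],ray("top",c,20))
crop(top,190,260,60,90,6,"a.png");crop(top,320,190,90,130,4,"b.png");crop(sc,195,285,90,90,6,"c.png");crop(sc,290,190,130,100,5,"d.png")
E
```

```text
top mat c [362.74874732 282.67430208] [504.8 -65.2   2. ] [[554.0, -103.0], [452.0, -94.0], [457.0, -29.0], [560.0, -37.0]]
((363.0, 283.0), (46.0, 30.0), 90.0)
scene mat c [357.66666667 257.58333333] [542.  -37.4   2. ] [[560.0, -39.0], [522.0, -36.0]]
bar [367.43722944 205.83549784] ((367.0, 206.0), (4.0, 52.0), 90.0) [[688.2, -33.3], [677.7, -152.0], [668.1, -150.9], [678.6, -32.3]] [678.44595823 -93.14658834  20.        ]
```

View pics/a.png

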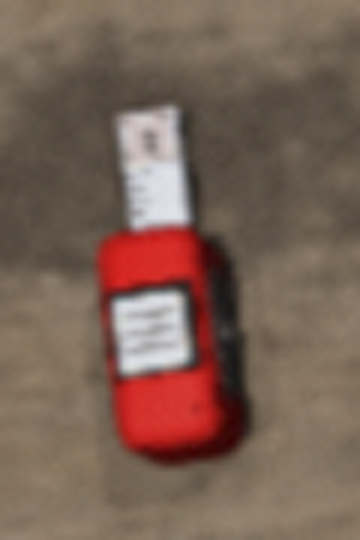

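View pics/b.png

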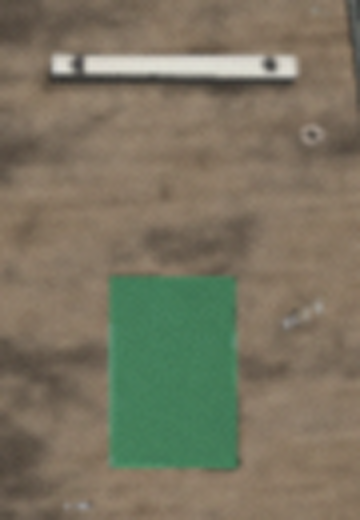

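View pics/c.png

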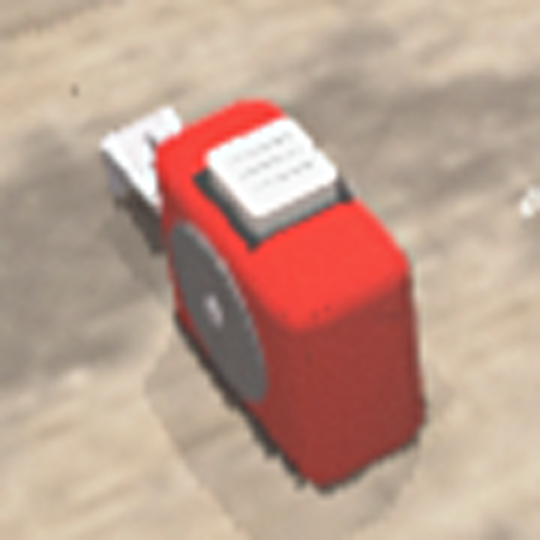

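View pics/d.png

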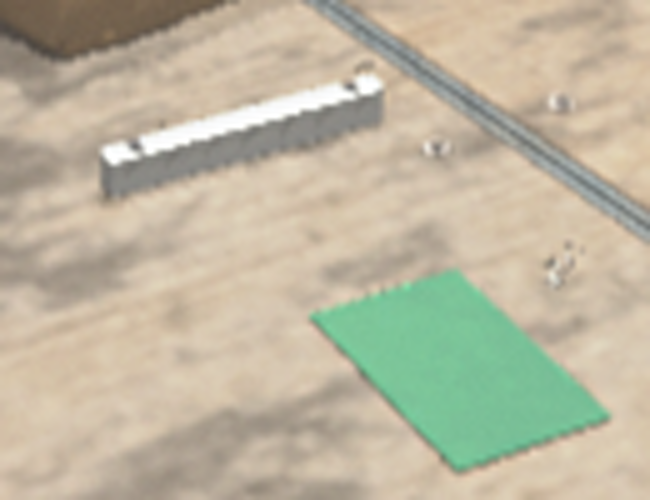

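Run:
```python
from h import *
def px(x0,y0,s,L): return [np.array([x0+(a+.5)/s-.5,y0+(b+.5)/s-.5]) for a,b in L]
def show(n,name,P,z):
    W=np.array([ray(n,p,z)[:2] for p in P]); e=np.diff(np.vstack([W,W[:1]]),axis=0)
    print(name,n,"c",W.mean(0).round(1),"sides",np.linalg.norm(e,axis=1).round(1),"ang",np.degrees(np.arctan2(e[:,1],e[:,0])).round(1))
show("top","bar",px(320,190,4,[(51,56),(297,55),(298,76),(51,74)]),20)
show("top","mat",px(320,190,4,[(109,277),(236,277),(237,467),(108,467)]),2)
show("scene","mat",px(290,190,5,[(312,317),(456,270),(610,415),(459,471)]),2)
show("scene","bar",px(290,190,5,[(101,146),(370,75),(383,90),(105,166)]),20)
show("top","btn",px(190,260,6,[(112,297),(186,289),(193,364),(118,374)]),80)
show("scene","btn",px(195,285,6,[(208,153),(287,119),(338,178),(257,216)]),80)
b=px(190,260,6,[(115,112),(177,106),(190,222),(131,230)])
show("top","blade",b,25); 
W=[ray("top",p,25)[:2] for p in b];print("end mid top",(W[0]+W[1])/2)
b=px(195,285,6,[(101,149),(172,108)]);W=[ray("scene",p,25)[:2] for p in b];print("end scene",W,(W[0]+W[1])/2)
```

```text
bar top c [679.1 -83.4] sides [141.   12.6 141.3  10.8] ang [-94.8 175.8  84.5  -5.4]
mat top c [505.5 -65.2] sides [ 72.2 108.6  71.9 108.6] ang [-95.1 173.8  84.9  -6.1]
mat scene c [503.9 -66.9] sides [ 70.9 107.8  70.6 108. ] ang [-94.9 174.3  85.3  -5.6]
bar scene c [678.3 -83.8] sides [137.8  14.2 141.6  16.2] ang [-96.3 167.4  84.2 -25.8]
btn top c [451.  256.9] sides [25.8 26.4 26.1 27. ] ang [ -88.8 -177.6   92.6    1.8]
btn scene c [449.4 256.3] sides [21.9 26.2 22.4 26.8] ang [ -88.5 -176.6   93.     2.3]
blade top c [518.9 262.7] sides [22.9 43.7 21.7 44.6] ang [ -89.4 -176.6   92.8    4.9]
end mid top [540.93965052 264.35337992]
end scene [array([536.02292023, 274.05396467]), array([540.83775475, 250.73640767])] [538.43033749 262.39518617]
```

Both views agree to about 2 mm, and the sizes and angles match those given. The mat is at (505,-66) with yaw about -5.3°. The bar is at (679,-83.5), 174 mm ahead. The case is at (450.3,256.7) with yaw about 3.4°. Next I'll work out the approach.

```bash
cat >> h.py <<'E'
def plan(x,y,z,yaw):
    "target: TCP xyz (mm), yaw=deg of case +x; tool x along -case x, tool y along +case y, z down. Prints turn first, then shift in turned frame"
    s=monitor.get_state(); R=Rn.from_quat(s["orientation"])
    c,sn=np.cos(np.radians(yaw)),np.sin(np.radians(yaw))
    T=Rn.from_matrix(np.array([[-c,-sn,0],[-sn,c,0],[0,0,-1]]).T.T)
    M=np.column_stack([[-c,-sn,0],[-sn,c,0],[0,0,-1]]); T=Rn.from_matrix(M)
    d=np.array([x,y,z])-s["tool_pos"]
    print("t",round(s["time"],2),"pos",s["tool_pos"].round(1),"open",round(s["opening"],3),"F",s["wrist_force"].round(1))
    print("turn deg",(R.inv()*T).as_rotvec(degrees=True).round(2),"then shift mm",(T.inv().apply(d)).round(1),"| shift in present frame",R.inv().apply(d).round(1))
E
python3 -c "
from h import *
plan(450.3,256.7,130,3.4)"
```

```text
t 0.1 pos [244.3 601.4 230. ] open 1.0 F [ 0.3  0.9 -0.8]
turn deg [-1.40e-01 -2.00e-02 -2.55e+01] then shift mm [-185.2 -356.3  100. ] | shift in present frame [-320.5 -241.6  100.6]
```

```bash
python3 -m jog '[0,0,0,0,0,-8.5,0.085, 0,0,0,0,0,-8.5,0.085, 0,0,0,0,0,-8.5,0.085, -0.02,-0.04,0.01,0,0,0,0.085, -0.02,-0.04,0.01,0,0,0,0.085, -0.02,-0.04,0.01,0,0,0,0.085, -0.02,-0.04,0.01,0,0,0,0.085, -0.02,-0.04,0.01,0,0,0,0.085]' 40
python3 -m jog '[-0.02,-0.04,0.01,0,0,0,0.085, -0.02,-0.04,0.01,0,0,0,0.085, -0.02,-0.03,0.01,0,0,0,0.085, -0.02,-0.025,0.01,0,0,0,0.085, -0.005,-0.021,0.01,0,0,0,0.085, 0,0,0,0,0,0,0.085, 0,0,0,0,0,0,0.085, 0,0,0,0,0,0,0.085]'
python3 -c "
from h import *
crop(grab_frame('scene'),0,0,640,480,1,'e.png')
plan(450.3,256.7,20,3.4)"
```

```text
time: 1.1
tool_pos: [356.6, 406.8, 180.5]
orientation: [-0.03, 1.0, -0.0, -0.0]
wrist_force: [1.2, 0.5, -0.1]
opening: 0.997
time: 2.1
tool_pos: [449.9, 259.7, 131.8]
orientation: [-0.031, 1.0, 0.001, 0.0]
wrist_force: [0.1, -0.0, -0.3]
opening: 0.999
t 2.15 pos [450.  259.5 131.8] open 0.994 F [-0.5 -0.2  0.3]
turn deg [0.06 0.03 0.14] then shift mm [ -0.2  -2.8 111.8] | shift in present frame [-1.000e-01 -3.000e+00  1.118e+02]
```

View pics/e.png

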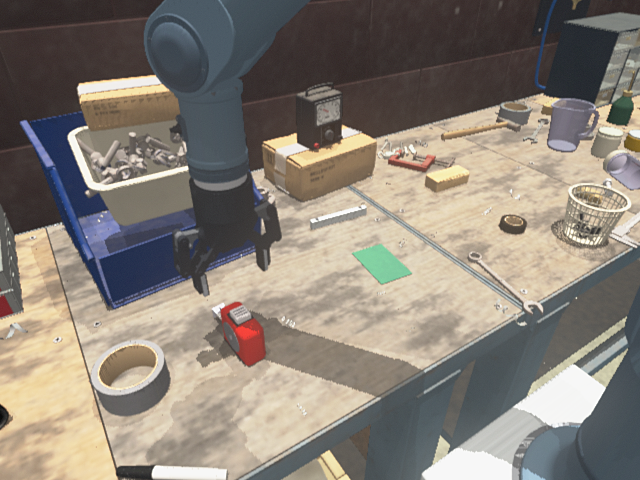

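The open fingers straddle the tape at (240,330). I'll descend and then close.

```bash
python3 -m jog '[0,-0.003,0.02,0,0,0,0.085, 0,0,0.02,0,0,0,0.085, 0,0,0.02,0,0,0,0.085, 0,0,0.02,0,0,0,0.085, 0,0,0.015,0,0,0,0.085, 0,0,0.012,0,0,0,0.085, 0,0,0.004,0,0,0,0.085, 0,0,0,0,0,0,0.085]'
python3 -m jog '[0,0,0,0,0,0,0.06, 0,0,0,0,0,0,0.05, 0,0,0,0,0,0,0.042, 0,0,0,0,0,0,0.036, 0,0,0,0,0,0,0.03, 0,0,0,0,0,0,0.03, 0,0,0,0,0,0,0.03, 0,0,0,0,0,0,0.03]' 50
python3 -c "
from h import *
crop(grab_frame('scene'),150,200,200,180,4,'f.png')
plan(450.3,256.7,20,3.4)"
```

```text
time: 3.15
tool_pos: [450.6, 254.9, 20.3]
orientation: [-0.03, 1.0, 0.0, 0.0]
wrist_force: [0.1, 0.2, 0.7]
opening: 0.992
time: 4.15
tool_pos: [451.1, 255.9, 20.9]
orientation: [-0.03, 1.0, 0.001, 0.001]
wrist_force: [-0.5, 2.4, 5.8]
opening: 0.439
t 4.2 pos [451.1 255.9  21. ] open 0.439 F [-0.4  1.9  5.6]
turn deg [0.09 0.08 0.02] then shift mm [0.7 0.8 1. ] | shift in present frame [0.7 0.8 1. ]
```

View pics/f.png

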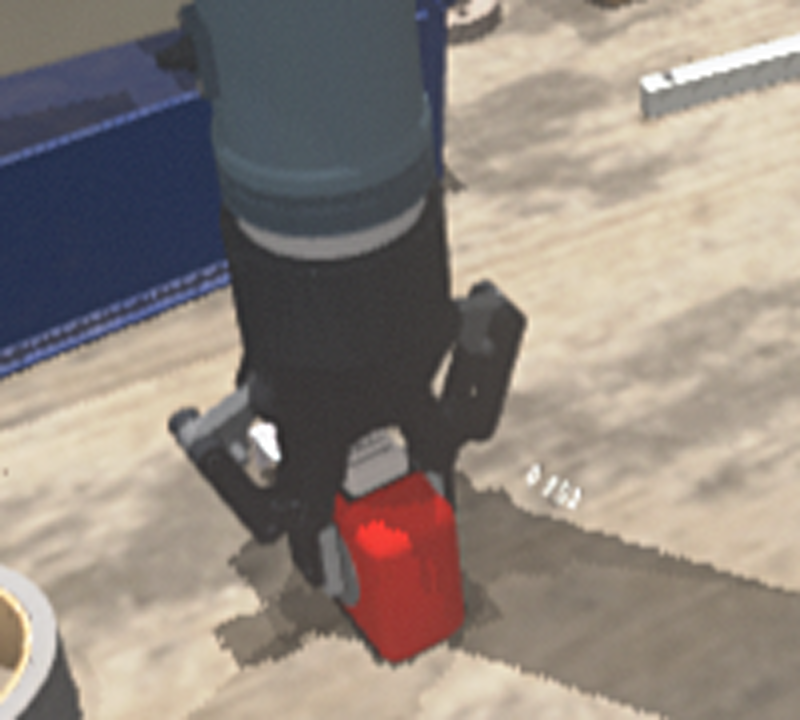

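The case is gripped (opening 37.5 mm against its 38 mm width). I'll lift and turn it to the bar's yaw.

```bash
python3 -m jog '[0,0,-0.01,0,0,0,0.03, 0,0,-0.02,0,0,0,0.03, 0,0,-0.02,0,0,0,0.03, 0,0,-0.02,0,0,0,0.03, 0,0,0,0,0,2.9,0.03, 0,0,0,0,0,2.9,0.03, 0,0,0,0,0,2.9,0.03, 0,0,0,0,0,0,0.03]'
python3 -c "
from h import *
plan(607.3,-76.8,86,-5.3)"
```

```text
time: 5.2
tool_pos: [449.1, 252.9, 89.0]
orientation: [0.046, 0.999, -0.002, -0.001]
wrist_force: [-0.4, 0.5, -3.5]
opening: 0.437
t 5.2 pos [449.1 252.9  89. ] open 0.437 F [-0.4  0.5 -3.5]
turn deg [-0.18 -0.16 -0.02] then shift mm [-188.  -313.7    3. ] | shift in present frame [-188.1 -313.6    3.5]
```

```bash
python3 -m jog '[0,-0.02,0,0,0,0,0.03, 0,-0.04,0,0,0,0,0.03, 0,-0.045,0,0,0,0,0.03, -0.01,-0.045,0,0,0,0,0.03, -0.02,-0.045,0,0,0,0,0.03, -0.03,-0.045,0,0,0,0,0.03, -0.03,-0.04,0,0,0,0,0.03, -0.03,-0.03,0,0,0,0,0.03]'
python3 -m jog '[-0.025,-0.004,0,0,0,0,0.03, -0.02,0,0,0,0,0,0.03, -0.015,0,0,0,0,0,0.03, -0.008,0,0,0,0,0,0.03, 0,0,0,0,0,0,0.03, 0,0,0,0,0,0,0.03, 0,0,0,0,0,0,0.03, 0,0,0,0,0,0,0.03]'
python3 -c "
from h import *
a=grab_frame('scene');crop(a,260,130,200,150,4,'g.png')
a=grab_frame('top');crop(a,280,150,160,150,4,'h.png')
plan(607.3,-76.8,86,-5.3)"
```

```text
time: 6.2
tool_pos: [540.0, -69.3, 90.0]
orientation: [0.048, 0.999, -0.001, -0.001]
wrist_force: [-1.5, 0.9, -4.4]
opening: 0.444
time: 7.2
tool_pos: [608.3, -75.0, 90.3]
orientation: [0.046, 0.999, 0.0, -0.0]
wrist_force: [-0.6, -0.5, -4.3]
opening: 0.438
t 7.3 pos [608.5 -75.2  90.3] open 0.437 F [-0.3 -0.1 -4.6]
turn deg [ 0. -0.  0.] then shift mm [ 1.1 -1.7  4.3] | shift in present frame [ 1.1 -1.7  4.3]
```

View pics/g.png

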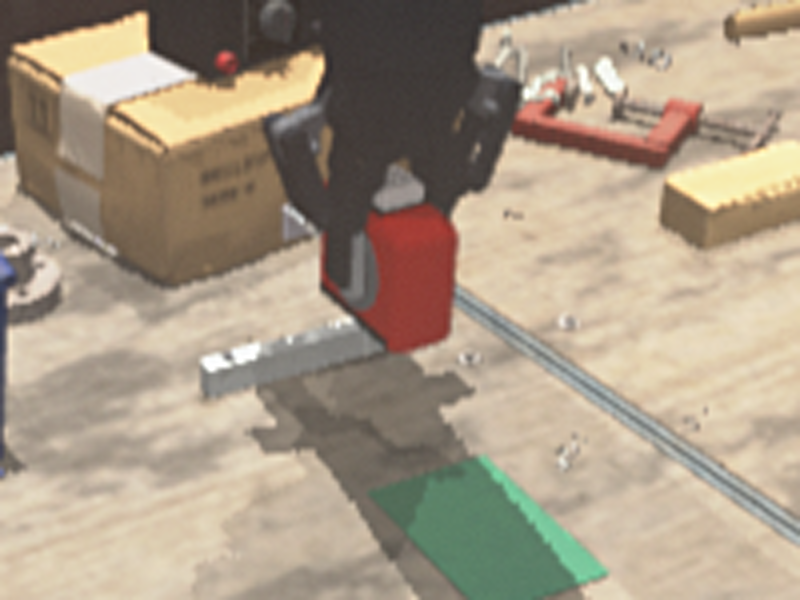

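View pics/h.png

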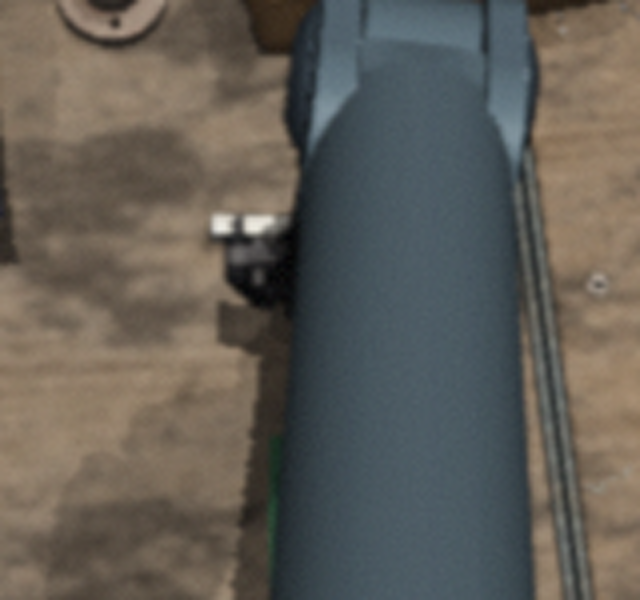

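The case hangs level, and the hook tip peeks out at about crop (285–310,205–240). I'll compare this with where the geometry says it should be.

```bash
python3 -c "
from h import *
s=monitor.get_state();p=s['tool_pos'];u=p[2]-20.9
a=np.radians(-5.3);ex=np.array([np.cos(a),np.sin(a)]);ey=np.array([-ex[1],ex[0]])
def W(x,y,z): return np.append(p[:2]+ex*x+ey*y,u+z)
for n,q in dict(hook_in_L_bot=(86,11,6),hook_out_L_bot=(89,11,6),hook_out_L_top=(89,11,25),blade_in_L=(86,10,25),rearBotL=(-40,19,0),rearBotR=(-40,-19,0),rearTopL=(-40,19,70),rearTopR=(-40,-19,70)).items():
  q=proj('scene',W(*q)); print(n,((q-[260,130]+.5)*4-.5).round(1))
a=grab_frame('scene');crop(a,310,160,70,70,11,'i.png')
"
```

```text
hook_in_L_bot [282.1 240.5]
hook_out_L_bot [279.5 238.1]
hook_out_L_top [280.1 207.2]
blade_in_L [284.3 209.1]
rearBotL [389.4 364.8]
rearBotR [453.7 346.1]
rearTopL [397.  240.9]
rearTopR [464.1 223.4]
```

View pics/i.png

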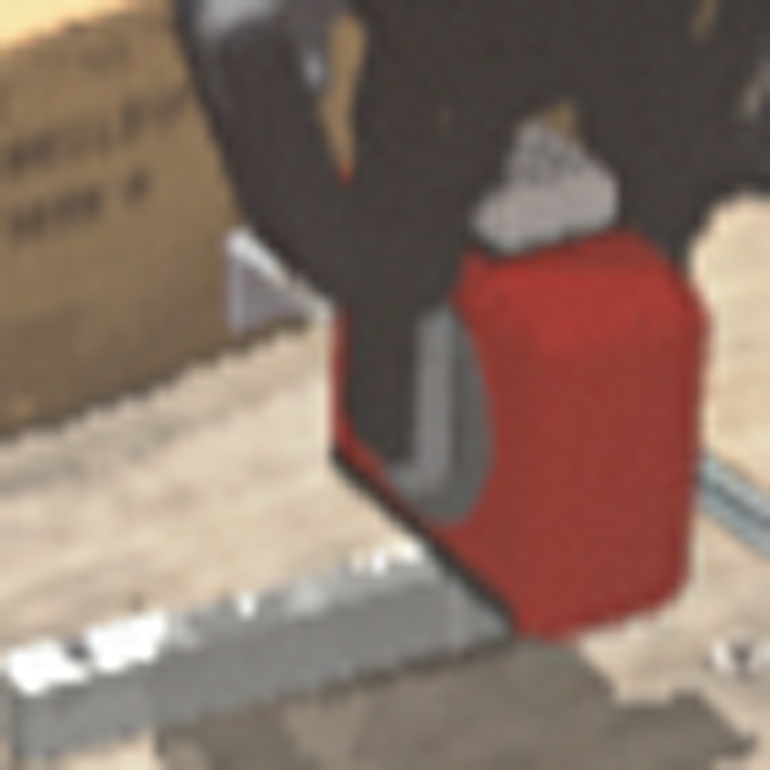

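The prediction and picture agree to about 1 px (roughly 2 mm). I'll lower the hook behind the bar with about 10 mm of clearance past its far side.

```bash
python3 -m jog '[-0.002,-0.002,0,0,0,0,0.03, 0,0,0.01,0,0,0,0.03, 0,0,0.015,0,0,0,0.03, 0,0,0.015,0,0,0,0.03, 0,0,0.012,0,0,0,0.03, 0,0,0.008,0,0,0,0.03, 0,0,0.004,0,0,0,0.03, 0,0,0,0,0,0,0.03]'
python3 -c "
from h import *
a=grab_frame('scene');crop(a,280,140,130,120,6,'j.png')
plan(505,-66,25,-5.3)"
```

```text
time: 8.35
tool_pos: [610.6, -77.4, 26.2]
orientation: [0.046, 0.999, -0.0, -0.0]
wrist_force: [-0.2, -0.1, -3.6]
opening: 0.438
t 8.4 pos [610.9 -77.5  26.5] open 0.443 F [ 0.4 -0.  -4.8]
turn deg [-0.    0.04 -0.  ] then shift mm [106.5   1.6   1.5] | shift in present frame [106.5   1.6   1.5]
```

View pics/j.png

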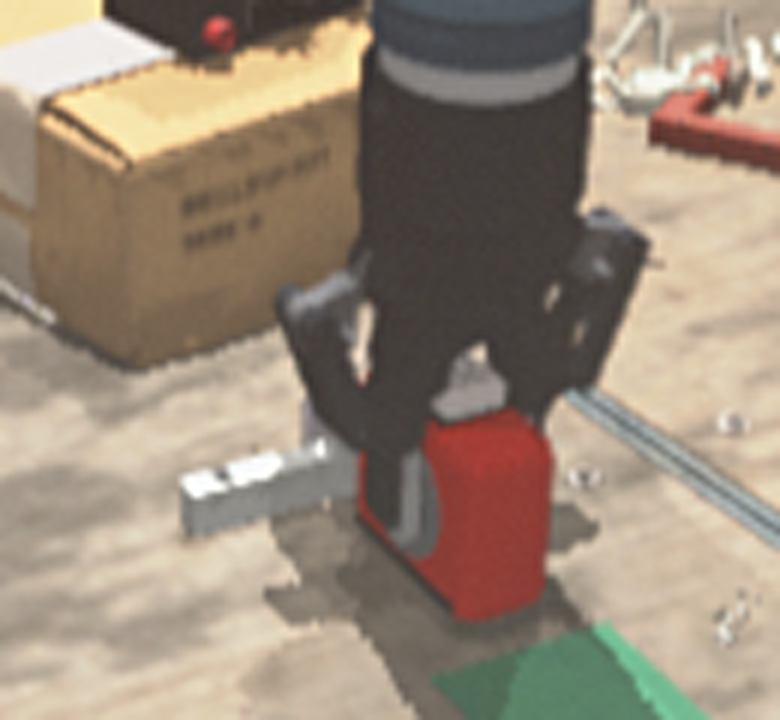

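There is no contact force and the hook is down behind the bar. I'll back off and watch the pull.

```bash
python3 -m jog '[0,0,0.0015,0,0,0,0.03, 0.005,0,0,0,0,0,0.03, 0.01,0,0,0,0,0,0.03, 0.01,0,0,0,0,0,0.03, 0.01,0,0,0,0,0,0.03, 0.01,0,0,0,0,0,0.03, 0.005,0,0,0,0,0,0.03, 0,0,0,0,0,0,0.03]'
python3 -c "
from h import *
a=grab_frame('scene');crop(a,280,140,130,120,6,'k.png')
plan(505,-66,25,-5.3)"
```

```text
time: 9.4
tool_pos: [560.4, -72.8, 24.9]
orientation: [0.046, 0.999, -0.0, 0.0]
wrist_force: [1.1, -0.8, -4.3]
opening: 0.441
t 9.45 pos [560.8 -72.9  24.9] open 0.442 F [ 1.9 -0.5 -4.6]
turn deg [-0.01  0.02 -0.01] then shift mm [56.2  1.7 -0.1] | shift in present frame [56.2  1.7 -0.1]
```

View pics/k.png

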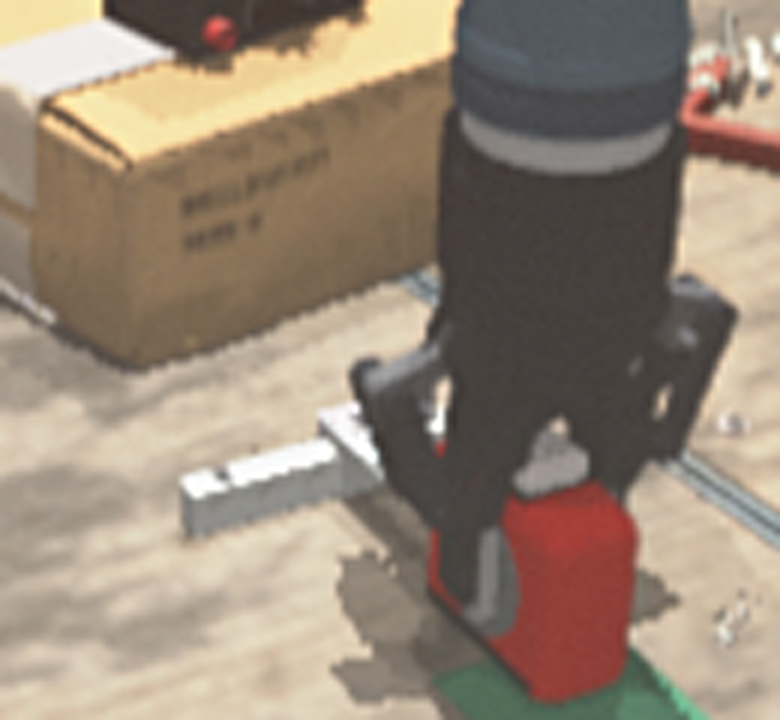

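The blade spans the bar, the hook is caught on the far side, and the pull is about 1.5 N. I'll go on back to the mat.

```bash
python3 -m jog '[0.005,0,0,0,0,0,0.03, 0.01,0.001,0,0,0,0,0.03, 0.01,0.001,0,0,0,0,0.03, 0.01,0,0,0,0,0,0.03, 0.01,0,0,0,0,0,0.03, 0.008,0,0,0,0,0,0.03, 0.003,0,0,0,0,0,0.03, 0,0,0,0,0,0,0.03]'
python3 -c "
from h import *
a=grab_frame('scene');crop(a,280,160,150,140,5,'l.png')
a=grab_frame('top');crop(a,280,180,160,150,4,'m.png')
plan(505,-66,22.9,-5.3)"
```

```text
time: 10.45
tool_pos: [505.0, -65.5, 24.8]
orientation: [0.046, 0.999, 0.0, -0.0]
wrist_force: [2.5, -0.6, -3.8]
opening: 0.435
t 10.55 pos [505.4 -65.5  24.8] open 0.436 F [ 1.5 -1.2 -4.2]
turn deg [-0.    0.01  0.01] then shift mm [ 0.3 -0.5  1.9] | shift in present frame [ 0.3 -0.5  1.9]
```

View pics/l.png

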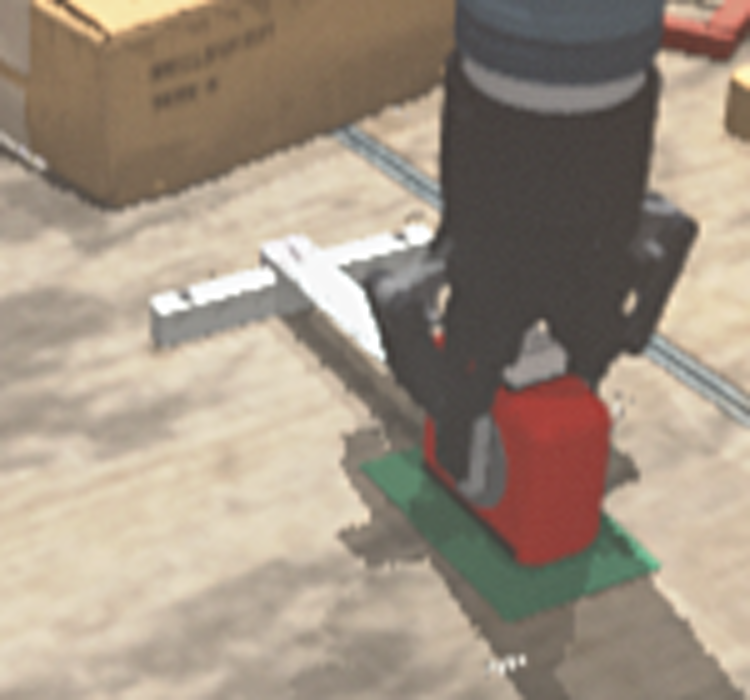

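View pics/m.png

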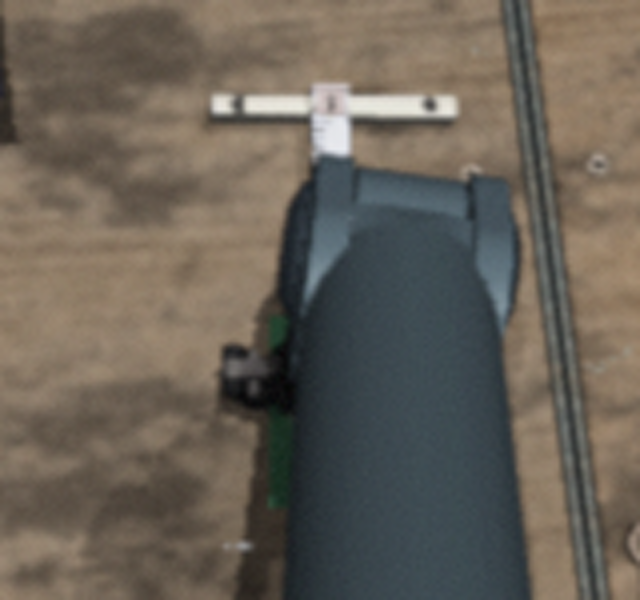

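The hook lies across the bar and the case is well inside the mat. I'll set it down.

```bash
python3 -m jog '[0,0,0.001,0,0,0,0.03, 0,0,0.001,0,0,0,0.03, 0,0,0.0005,0,0,0,0.03, 0,0,0.0003,0,0,0,0.03, 0,0,0,0,0,0,0.03, 0,0,0,0,0,0,0.03, 0,0,0,0,0,0,0.03, 0,0,0,0,0,0,0.03]'
```

```text
time: 11.55
tool_pos: [505.9, -65.3, 22.9]
orientation: [0.046, 0.999, 0.0, 0.001]
wrist_force: [-0.5, -0.1, 5.4]
opening: 0.44
```

The case is pressed on the mat (Fz went from -4 to +5 N). I'll release and rise.

```bash
python3 -m jog '[0,0,0,0,0,0,0.045, 0,0,0,0,0,0,0.052, 0,0,0,0,0,0,0.065, 0,0,0,0,0,0,0.07, 0,0,0,0,0,0,0.07, 0,0,0,0,0,0,0.07, 0,0,0,0,0,0,0.07, 0,0,0,0,0,0,0.07]'
python3 -m jog '[0,0,-0.005,0,0,0,0.07, 0,0,-0.015,0,0,0,0.07, 0,0,-0.02,0,0,0,0.07, 0,0,-0.02,0,0,0,0.07, 0,0,-0.02,0,0,0,0.07, 0,0,-0.02,0,0,0,0.07, 0,0,-0.01,0,0,0,0.07, 0,0,0,0,0,0,0.07]'
python3 -c "
from h import *
a=grab_frame('scene');cv2.imwrite('pics/n0.png',a[:,:,::-1]);crop(a,300,160,130,130,6,'n.png')
plan(505,-66,84,-5.3)"
```

```text
time: 12.55
tool_pos: [505.1, -65.6, 22.0]
orientation: [0.046, 0.999, -0.0, -0.0]
wrist_force: [0.7, -0.5, -0.2]
opening: 0.819
time: 13.55
tool_pos: [505.9, -65.6, 133.1]
orientation: [0.046, 0.999, 0.0, 0.001]
wrist_force: [0.2, -0.6, -0.6]
opening: 0.82
t 13.6 pos [505.2 -65.5 132.2] open 0.823 F [-0.1  0.5 -0. ]
turn deg [0.01 0.03 0.  ] then shift mm [ 0.2 -0.5 48.2] | shift in present frame [ 0.2 -0.5 48.2]
```

View pics/n.png

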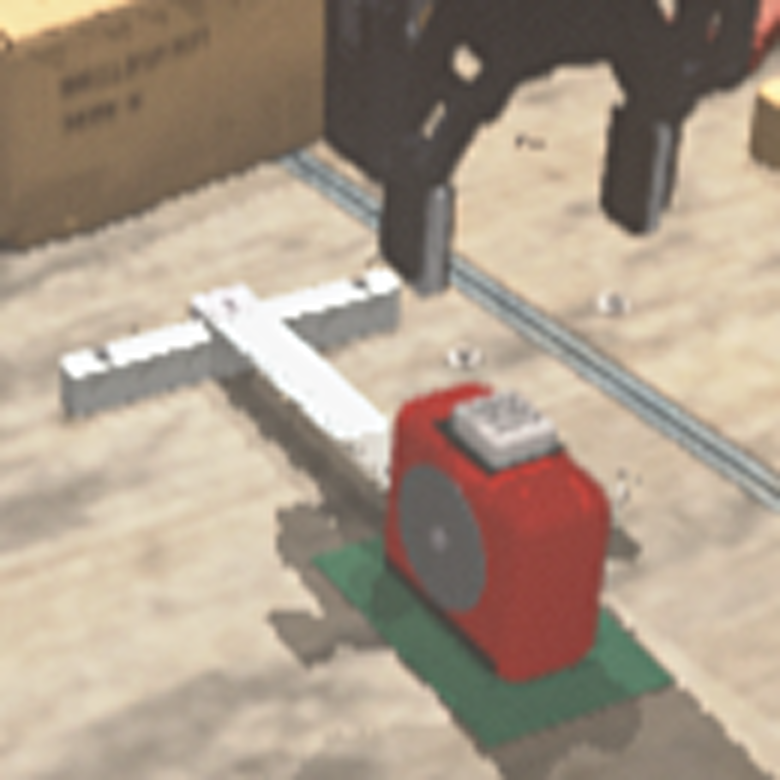

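The case stands upright on the mat, hooked and with its lock up. The button's top face is near crop (504,422). I'll locate it and then close the fingers.

```bash
python3 -c "
from h import *
print(ray('scene',(300+504.5/6-.5,160+422.5/6-.5),82))"
python3 -m jog '[0,0,0,0,0,0,0, 0,0,0,0,0,0,0, 0,0,0,0,0,0,0, 0,0,0,0,0,0,0, 0,0,0,0,0,0,0, 0,0,0.01,0,0,0,0, 0,0,0.01,0,0,0,0, 0,0,0,0,0,0,0]'
python3 -c "
from h import *
a=grab_frame('scene');crop(a,300,160,130,130,6,'o.png')
plan(505,-66,84,-5.3)"
```

```text
[502.85366892 -63.77648614  82.        ]
time: 14.6
tool_pos: [503.8, -65.5, 110.5]
orientation: [0.046, 0.999, -0.0, -0.002]
wrist_force: [-1.3, -0.7, -0.2]
opening: -0.003
t 14.65 pos [504.4 -65.6 111.1] open -0.001 F [-0.2  0.4 -0.6]
turn deg [-0.02 -0.11 -0.  ] then shift mm [-0.7 -0.4 27.1] | shift in present frame [-0.7 -0.3 27.1]
```

View pics/o.png

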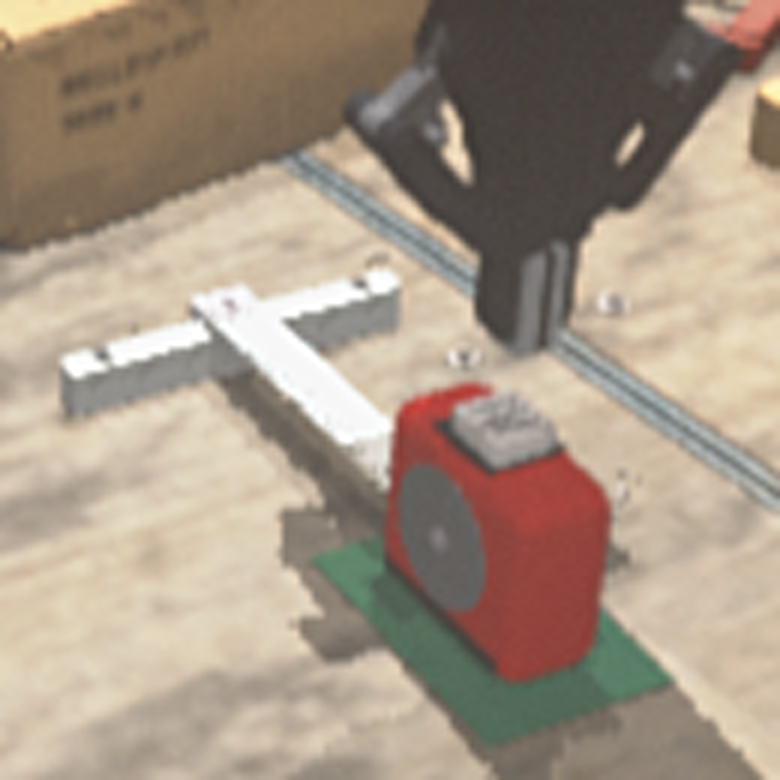

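```bash
python3 -m jog '[0.001,0.001,0.01,0,0,0,0, 0,0,0.01,0,0,0,0, 0,0,0.004,0,0,0,0, 0,0,0.003,0,0,0,0, 0,0,0.002,0,0,0,0, 0,0,0.002,0,0,0,0, 0,0,0,0,0,0,0, 0,0,0,0,0,0,0]'
```

```text
time: 15.65
tool_pos: [504.5, -64.6, 81.1]
orientation: [0.046, 0.999, -0.0, 0.0]
wrist_force: [-0.8, 0.2, 0.7]
opening: -0.002
```

```bash
python3 -m jog '[0,0,0.001,0,0,0,0, 0,0,0.001,0,0,0,0, 0,0,0.001,0,0,0,0, 0,0,0.001,0,0,0,0, 0,0,0.001,0,0,0,0, 0,0,0,0,0,0,0, 0,0,0,0,0,0,0, 0,0,0,0,0,0,0]'
```

```text
time: 16.65
tool_pos: [504.5, -64.5, 76.1]
orientation: [0.046, 0.999, -0.0, 0.0]
wrist_force: [-1.3, -0.4, 5.3]
opening: -0.004
```

```bash
python3 -m jog '[0,0,0.0005,0,0,0,0, 0,0,0.0005,0,0,0,0, 0,0,0.0005,0,0,0,0, 0,0,0.0005,0,0,0,0, 0,0,0,0,0,0,0, 0,0,0,0,0,0,0, 0,0,0,0,0,0,0, 0,0,0,0,0,0,0]'
```

```text
time: 17.65
tool_pos: [504.5, -64.6, 76.0]
orientation: [0.046, 0.999, 0.001, -0.0]
wrist_force: [-5.2, -0.1, 18.0]
opening: -0.001
```

It has bottomed: the tip stops at 76 mm (82 − 6) while the force climbs to 18 N. I'll retreat and check.

```bash
python3 -m jog '[0,0,-0.003,0,0,0,0, 0,0,-0.01,0,0,0,0, 0,0,-0.02,0,0,0,0, 0,0,-0.03,0,0,0,0, 0,0,-0.03,0,0,0,0, 0,0,-0.02,0,0,0,0, 0,0,0,0,0,0,0, 0,0,0,0,0,0,0]'
python3 -c "
from h import *
a=grab_frame('scene');crop(a,300,160,130,130,6,'p.png')
plan(505,-66,84,-5.3)
P=lambda a,b:(300+(a+.5)/6-.5,160+(b+.5)/6-.5)
"
```

```text
time: 18.65
tool_pos: [503.3, -64.4, 185.9]
orientation: [0.046, 0.999, -0.0, -0.001]
wrist_force: [0.1, -0.5, -0.3]
opening: -0.0
t 18.7 pos [503.1 -64.4 185.6] open -0.0 F [-0.4  0.4  0. ]
turn deg [-0.02 -0.15  0.01] then shift mm [ -2.   -1.5 101.6] | shift in present frame [ -2.3  -1.4 101.6]
```

View pics/p.png

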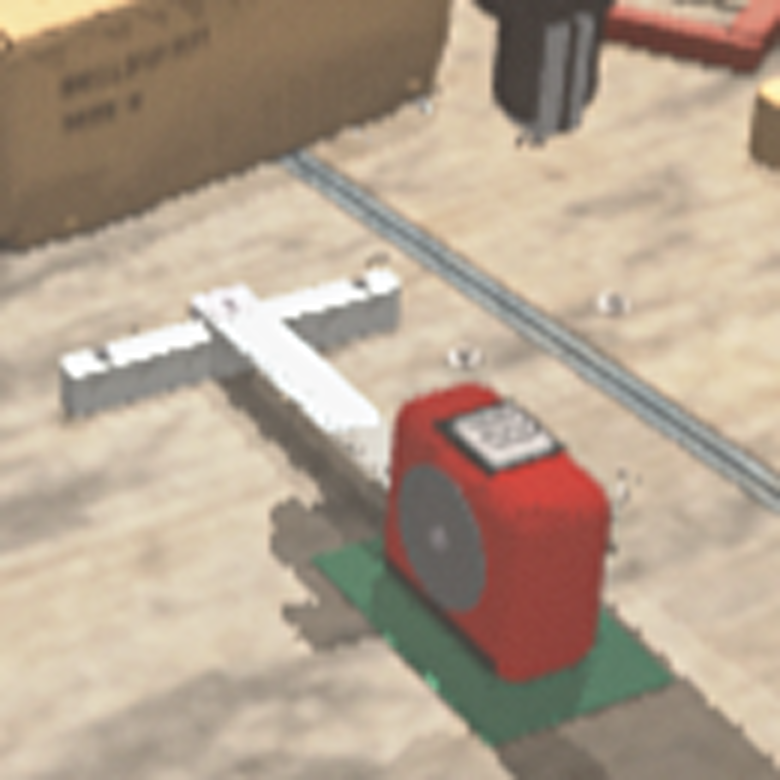

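The lock is down and the case hasn't moved: upright, on the mat, blade level over the bar, hook at its far edge (crop (195–250,290)). The gripper is clear, so I'll hand in.

```bash
python3 -c "
from h import *
print(arm.hand_in())"
```

```text
the job is handed in; nothing more can be done
None
```

I hooked the tape over the far side of the stop bar and backed the case about 105 mm onto the mat, which draws roughly 94 mm of blade. I then set it down upright, let go, pressed the lock down with the shut fingers and handed in at about 18.7 s. The hand-in gave no verdict.

- **Hook and case:** The last scene picture shows the blade level across the bar with the hook at its far edge. The case stands inside the mat, unmoved by the lock press. The robot was about 100 mm clear and reading no contact force.
- **Lock:** It stopped at 76 mm, the expected full-down height, while the force rose to 18 N, and it looks flush in the picture.
- **Disagreements:** The two cameras differed by about 2 mm on positions. The button and blade measurements gave slightly different yaws for the tape, about 2° against 4°. Neither affected the result.
- **Not seen directly:** The hook's inner face and the front edge of the case on the mat were hidden from the camera. I judged those from the steady spring pull and the measured tool position.

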